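# Put the breakfast caddy in order

### The job

Tidy up the wooden breakfast caddy: put the small onion from the worktop into the caddy's open compartment and slide the flat wooden cover fully shut over it, and stand the pepper mill and the egg cup from the worktop upright on the narrow raised ledge along the caddy's front - the mill at the end in front of the onion compartment, the cup at the other end. Leave the egg cup that already stands in the middle of the ledge, and the other things on the worktop, as they are.

Things in the scene. Friction and masses are not known exactly. Their poses are not given: they have to be found in the camera images.
- caddy: Fixed brown wooden caddy; origin at the centre of the underside of its box. Its x axis points from its front to its back (away from the robot), y along its length (to the robot's left), z up. Box 146 (x) by 280 (y) by 65 mm high, walls 8 mm. The +y half is an open-topped compartment; the -y half is a closed deck over which the cover parks. The ledge runs in front of the box, on the robot's side.
- ledge_mid (a point): Middle of the top face of the caddy's ledge, 100 mm in front of the caddy's origin (at its x = -0.100) and 85 mm up; axes as the caddy's. The ledge is a level plank 36 mm wide (x) and 280 mm long (y), without a lip, carried by a bracket at each end; there is a 9 mm gap between it and the box.
- compartment (a point): Centre of the compartment's inner floor, 10 mm above the worktop and 68 mm to +y of the caddy's origin; axes as the caddy's. Inside 130 mm (x) by 128 mm (y), 44 mm from floor to the cover's underside; the walls rise 55 mm above the floor.
- cover (a joint): Slide of the cover: 0 fully shut over the compartment (its stop), up to 0.130 m fully open; it shuts towards the caddy's +y. Starts 105 to 130 mm open, so that the compartment is uncovered only over the joint's value, measured from its +y end. Light friction of about 2 N; it stays where it is left. A wall shelf, underside 0.48 m up, overhangs the worktop from x = 0.67 m.
- cover_grip (a point): Middle of the top of the grip bar on the cover; moves with the cover. The cover is a paler wooden panel 129 (x) by 128 (y) by 6 mm; the bar stands 25 mm above the panel's top, is 70 mm long along the caddy's x and 12 mm thick along its y, with its top 85 mm above the worktop.
- mill: Fluted beech pepper mill, about 220 g, 173 mm tall, loose, standing on the worktop; origin at the centre of its underside, z up its axis. Foot 55 mm across; the round head is 46 mm across from 126 to 166 mm up, then a small knob. The head does not turn.
- cup: Stoneware egg cup, about 70 g, loose, standing on the worktop; origin at the centre of its underside, z up. 61 mm tall, foot 42 mm across, narrow waist at 24 mm, bowl 50 mm across at the rim and 48 mm at 40 mm up.
- small_onion: Small brown onion, about 25 g, loose on the worktop; origin at the centre of its underside. 38 mm across at about 17 mm up, 40 mm tall with its tip.
- ledge_cup: A second, equal egg cup that already stands near the middle of the ledge and stays there; origin at the centre of its underside.
- big_onion: Large brown onion, 70 mm, on the worktop; to be left alone. Origin at the centre of its underside.
- ramekin: White ramekin, 97 mm across and 42 mm tall, on the worktop; to be left alone. Origin at the centre of its underside.
- potato: Red potato, about 75 mm, on the worktop; to be left alone. Origin at the centre of its underside.
Not all that is in view belongs to the job. What is shaped like the small_onion but pink is not meant. There is more than one size of the mill; the one meant has the size given above.

How it is judged (in metres and radians):
At the end, for the whole second after the job is handed in: Small onion inside the compartment; cover within 6 mm of shut; mill and cup at rest on the ledge, upright to 0.08 rad, within 18 mm of its centreline, 50 to 140 mm from its middle: mill to +y, cup to -y; the ledge's own cup upright within 20 mm of its start (x of small_onion in the frame of compartment between -0.065 and 0.065 m and y of small_onion in the frame of compartment between -0.064 and 0.064 m and z of small_onion in the frame of compartment between -0.005 and 0.044 m and linear speed of small_onion below 0.05 m/s and value of joint cover below 0.006 m and x of mill in the frame of ledge_mid between -0.018 and 0.018 m and y of mill in the frame of ledge_mid between 0.05 and 0.14 m and z of mill in the frame of ledge_mid between -0.006 and 0.006 m and angle between each of mill, cup, ledge_cup's own z axis and vertical below 0.08 rad and linear speed of each of mill, cup below 0.03 m/s and x of cup in the frame of ledge_mid between -0.018 and 0.018 m and y of cup in the frame of ledge_mid between -0.14 and -0.05 m and z of cup in the frame of ledge_mid between -0.006 and 0.006 m and distance of ledge_cup from where it was at the start of the episode below 0.02 m); the robot touches nothing.
It fails at once if a bystander (big onion, ramekin or potato) is moved more than 30 mm (distance of any of big_onion, ramekin, potato from where it was at the start of the episode above 0.03 m).
It fails at once if the egg cup on the ledge is knocked more than 30 mm from its place (distance of ledge_cup from where it was at the start of the episode above 0.03 m).
It also fails if it takes over 72 s, if anything falls off the work surface, if the arm or the gripper's body presses on something with over 40 N, if the wrist force passes 120 N, or if a joint passes its speed limit or range.

### The arm

A 6-joint arm with a two-finger parallel gripper is mounted at the origin on the work surface; the furniture and walls round the work are solid. World frame = base frame: x ahead of the robot, y to its left, z up, the work surface at z = 0. Lengths are in mm, angles in rad, forces in N, time in s.
With the tool pointing down it reaches from about 350 to 925 mm from the base axis. Payload 6.4 kg.
Tool frame: the origin (TCP) lies at the very end of the fingers, on their centre line; the grasp point (between the pads) lies env.grip_depth behind it (env.grip_depth is the distance from the TCP to the grasp point, in mm); z points along the fingers, y is the line along which they close (so a half turn about z gives the same grasp; the last joint's range is limited). The gripper opens to 94 mm and grips with 3 to 60 N. Pads are 16 mm wide; open, the fingers measure 119 mm over their backs; the gripper's body (75 mm by 177 mm) begins 78 mm behind the grasp point.
Start: joints at [1.155, 0.245, 1.558, -0, 1.339, -0.174], TCP at [155.639, 631.102, 205.455] pointing down, gripper open.
Joint ranges: [-3.13, 3.13], [-1.02, 2.26], [0.13, 2.54], [-0.95, 4.09], [0.21, 2.88], [-2.74, 2.74]. Speed limits (rad/s): [2.57, 2.57, 3.14, 3.14, 3.14, 3.14].

### API

Orientations are given as a rotation vector (axis times angle).
In Python, from workcell import env gives the robot as it stands. The module is installed in compiled form; this text tells all that it offers.
- The arm moves only by the tool carry_out, never from a script. Its argument "deltas" is a list that holds one entry, the list of rows, each a list of 7 numbers: the shift along the tool's x, y, z in cm, then the turn, a rotation vector about the tool's x, y, z in rad, then the finger opening in cm, from 0 to 9.4. In form: [[[dx, dy, dz, ax, ay, az, fingers], ...]]. A call has 1 to 12 rows; each row shifts and turns the commanded pose from where the row before left it, along the tool's axes as they then stand; what a row does not reach is not made up. A row lasts 1/12 s, in which the tool goes at most 41.7 mm and 7.16 degrees, less where a joint would pass 70% of its speed; a pose out of reach is approached as far as the arm can. A call is refused whole if a number of a shift passes 4.17 or a number of a turn 0.125, either way. A call with a gripper value outside its range is refused whole. The fingers move at their own pace and stop on an object; the grip force is fixed at half the most. Time passes only in rows, so rows that do not move let the fingers close. It gives the time, the measured TCP pose, the force, the opening and the grip force at its end, in the units of the state.
- env.sense(): the state, without advancing time (a new reading comes with each control period).
- env.snapshot(name): name is "scene" or "side" or "wrist"; returns (picture, depth): 400x640x3 uint8, red, green, blue; 400x640 float32, mm along the optical axis (not along the pixel's ray), 0 where there is no reading.
- env.camera_model(name): a dict with "fx", "fy", "cx", "cy" (pixels), "dist" ([k1, k2, p1, p2, k3] as OpenCV has them; the pictures are not rectified), "eye" and "orientation" of the camera in the world. Camera axes: x right, y down, z forward; pixel columns grow to the right and rows downward; lengths in mm; the calibration is good to about 2 mm. A picture is of the moment at which its call begins: read the wrist's pose just before it. camera_model takes no time and is no camera call; for the wrist camera it gives the pose at the moment of the call.
- env.hand_in(): hands the job in; it is judged then, once.
The state is a dict: "t": time; "joint_pos": joint angles; "dq": joint speeds; "tau": joint torques, N m; "tcp_pos": TCP position; "orientation": TCP orientation; "force": force on the tool from outside, world axes, zero at the start; "ft_torque": the same for the moment, N m; "gripper_width": opening from 0.0 (shut) to 1.0 (fully open); "gripper_force": force on a finger pad.
Only numpy, scipy, OpenCV 4.12 (cv2) and the standard library are available. Lean on these libraries where they do the work, as an engineer would, in place of code of your own. Each camera call takes 0.05 s, during which the arm holds its last target. There are 200 camera calls.

## Working session

There is one attempt and no reset: what is moved stays moved. The work goes in short steps, Python scripts to look and compute and a tool call to move; the robot and the scene stay as the last step left them, time stands still between calls to the robot, and variables do not carry over. Pictures are saved under pics/ and viewed, at most 10 in all, crops included, and the job is handed in when it is done.

Besides the shell and the picture viewer there is one more tool, called after "Request:" as a command line: name --argument value ..., lists and objects as JSON in quotes. carry_out: Moves the arm, as the interface text tells. Its arguments: {"type":"object","properties":{"deltas":{"type":"array","items":{"type":"array","items":{"type":"array","items":{"type":"number"}}}}},"required":["deltas"]}

```bash
mkdir -p pics
python3 - <<'E'
from workcell import env
import cv2,numpy as np
print(env.sense(), env.grip_depth)
for n in("scene","side"):
    p,d=env.snapshot(n); np.savez(f"{n}0.npz",p=p,d=d)
    cv2.imwrite(f"pics/{n}0.png",p[:,:,::-1]); m=env.camera_model(n); print(n,m)
E
```

```text
{'t': 0.0, 'joint_pos': array([ 1.15491338e+00,  2.45846726e-01,  1.55899037e+00, -2.54711344e-05,
        1.33867419e+00, -1.74081526e-01]), 'dq': array([-1.67267859e-04,  4.10746167e-05, -3.43660362e-04,  3.44520822e-04,
       -2.61560474e-04,  5.61173273e-04]), 'tau': array([-1.04511833e-03, -4.15815568e+01, -3.14609098e+01,  6.84698322e-02,
        3.28698743e-02, -1.22891101e-04]), 'tcp_pos': array([155.39051204, 630.54327644, 204.33718059]), 'orientation': array([-3.78822406e-01, -3.11812992e+00,  2.89442552e-03]), 'force': array([ 0.02795234, -0.3353434 , -1.00001136]), 'ft_torque': array([ 0.03381829, -0.01883885, -0.02625343]), 'gripper_force': 0.0, 'gripper_width': 0.9984890357274887} 18.8
scene {'fx': 367.24399539222014, 'fy': 367.24399539222014, 'cx': 315.0433016158966, 'cy': 192.34220375425267, 'dist': array([0.01328294, 0.        , 0.        , 0.        , 0.        ]), 'eye': array([-403.17621791, -352.42235169,  540.94143799]), 'orientation': array([-1.78927194,  1.1116429 , -0.72427551])}
side {'fx': 369.35881579737696, 'fy': 369.35881579737696, 'cx': 322.3691545024258, 'cy': 193.76633297379405, 'dist': array([-0.06396736,  0.        ,  0.        ,  0.        ,  0.        ]), 'eye': array([444.603081  , 986.29455981, 584.97834913]), 'orientation': array([-0.03227734,  2.65998457, -1.60752107])}
```

View pics/scene0.png

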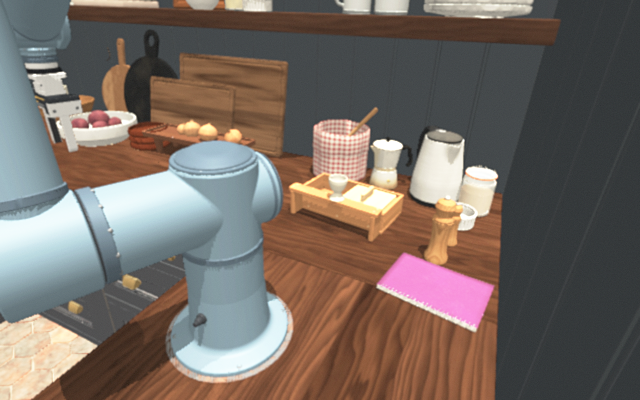

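View pics/side0.png

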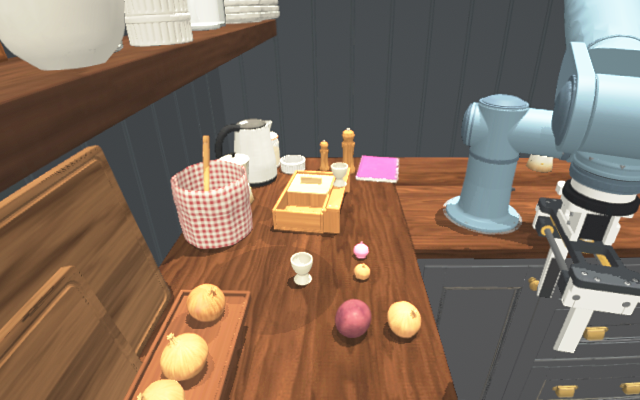

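The side view shows the cup at about (302,268), the small onion (362,272) with the pink one at (361,250), the potato (352,318), big onion (404,320), the caddy around (312,200) with the ledge cup at (339,172), and two mills at (348,150) and (324,155). In the scene view the mills are at (438,232) and (454,225) and the caddy at (345,200).

```bash
cat > h.py <<'E'
import numpy as np,cv2,pickle
from scipy.spatial.transform import Rotation as R
def rays(m,uv):
    K=np.array([[m["fx"],0,m["cx"]],[0,m["fy"],m["cy"]],[0,0,1.]])
    uv=np.asarray(uv,float).reshape(-1,1,2)
    n=cv2.undistortPoints(uv,K,np.array(m["dist"],float)).reshape(-1,2)
    v=np.c_[n,np.ones(len(n))]
    return v@R.from_rotvec(m["orientation"]).as_matrix().T   # scaled so depth multiplies
def cloud(m,d):
    v,u=np.mgrid[:d.shape[0],:d.shape[1]]
    P=m["eye"]+rays(m,np.c_[u.ravel(),v.ravel()])*d.ravel()[:,None]
    P[d.ravel()<=0]=np.nan
    return P.reshape(*d.shape,3)
def plane(m,uv,z):
    r=rays(m,uv); return m["eye"]+r*((z-m["eye"][2])/r[:,2])[:,None]
def tri(m1,uv1,m2,uv2):
    a,b=rays(m1,[uv1])[0],rays(m2,[uv2])[0]
    s=np.linalg.lstsq(np.c_[a,-b],m2["eye"]-m1["eye"],rcond=None)[0]
    p,q=m1["eye"]+s[0]*a,m2["eye"]+s[1]*b
    return (p+q)/2,np.linalg.norm(p-q)
E
python3 - <<'E'
from h import *
from workcell import env
np.set_printoptions(precision=1,suppress=True)
C={n:cloud(env.camera_model(n),np.load(n+"0.npz")["d"]) for n in("scene","side")}
def show(n,name,box):
    u0,v0,u1,v1=box
    c=C[n][v0:v1,u0:u1].reshape(-1,3); c=c[np.isfinite(c[:,0])]
    c=c[(c[:,2]>6)]
    print(n,name,len(c),"med",np.median(c,0),"lo",np.percentile(c,2,0),"hi",np.percentile(c,98,0))
show("side","cup",(290,252,314,286)); show("side","onion",(353,262,371,281)); show("side","pink",(353,240,370,259))
show("side","big",(385,299,423,339)); show("side","potato",(333,297,372,339))
show("side","millA",(341,127,355,162)); show("side","millB",(319,140,329,172)); show("side","caddy",(275,170,350,233)); show("side","ledgecup",(330,163,349,187));show("side","ramekin",(279,156,306,173))
show("scene","millA",(426,197,450,265)); show("scene","millB",(452,198,462,245)); show("scene","caddy",(290,172,403,235)); show("scene","lcup",(329,175,348,193))
for n,px in(("side",[(348,131),(324,143),(302,262),(362,266),(312,228),(339,168)]),("scene",[(446,200),(457,202),(372,236),(402,200),(291,187),(339,178)])):
    for u,v in px: print(n,u,v,C[n][v,u])
p=np.load("scene0.npz")["p"][150:290,270:510]; cv2.imwrite("pics/a.png",cv2.resize(p,(800,467),interpolation=2)[:,:,::-1])
p=np.load("side0.npz")["p"][110:290,250:420]; cv2.imwrite("pics/b.png",cv2.resize(p,(566,600),interpolation=2)[:,:,::-1])
E
```

```text
side cup 499 med [526.1 314.8  46.8] lo [503.6 285.9   6.9] hi [548.4 332.9  61.9]
side onion 201 med [386.1 307.6  24.6] lo [369.1 291.1   7.6] hi [402.  316.1  36.4]
side pink 160 med [383.8 225.1  25.5] lo [367.7 208.6   8. ] hi [400.3 233.   35.3]
side big 962 med [317.1 473.3  45.2] lo [285.1 438.8  16.7] hi [344.4 490.   59.8]
side potato 1075 med [414.2 479.4  52.3] lo [382.2 441.4  19.6] hi [445.1 496.1  65.2]
side millA 467 med [ 404.6 -300.   111.5] lo [ 374.4 -464.8   19.8] hi [ 427.9 -288.   165.5]
side millB 269 med [ 494.2 -324.8   62.7] lo [ 479.1 -465.     7.3] hi [ 519.4 -313.9  114.9]
side caddy 3807 med [519.8 -10.6  57.6] lo [ 416.4 -171.7    9.1] hi [617.7 114.6 123. ]
side ledgecup 439 med [438.3 -25.6 106.7] lo [ 407.  -161.2   32.8] hi [467.1  -6.9 146.8]
side ramekin 402 med [ 616.5 -311.6   28.5] lo [ 564.8 -385.5    7.3] hi [ 673.8 -170.6   66. ]
scene millA 1272 med [ 387.5 -310.4   70.2] lo [ 376.9 -334.7    8.8] hi [ 672.4 -248.2  164.3]
scene millB 385 med [ 483.9 -339.2   75.2] lo [ 391.3 -352.7    8.5] hi [ 714.1 -319.8  160.4]
scene caddy 4805 med [475.2 -54.3  56.1] lo [ 404.7 -177.     8.3] hi [751.3 107.8 140. ]
scene lcup 342 med [432.1 -30.1 132.9] lo [413.2 -56.4  10.2] hi [636.5  65.7 146.7]
side 348 131 [ 404.4 -307.2  163.2]
side 324 143 [ 492.9 -323.1  111.8]
side 302 262 [527.4 288.1  34.9]
side 362 266 [385.8 299.9  33.7]
side 312 228 [514.8 110.3  15.7]
side 339 168 [438.2 -56.1 127. ]
scene 446 200 [ 400.5 -311.4  164.5]
scene 457 202 [ 754.2 -327.5   -0.2]
scene 372 236 [ 401.4 -150.4   18.5]
scene 402 200 [ 584.9 -182.    48.7]
scene 291 187 [439.2 111.6  85.6]
scene 339 178 [459.8 -26.8 135.5]
```

View pics/a.png

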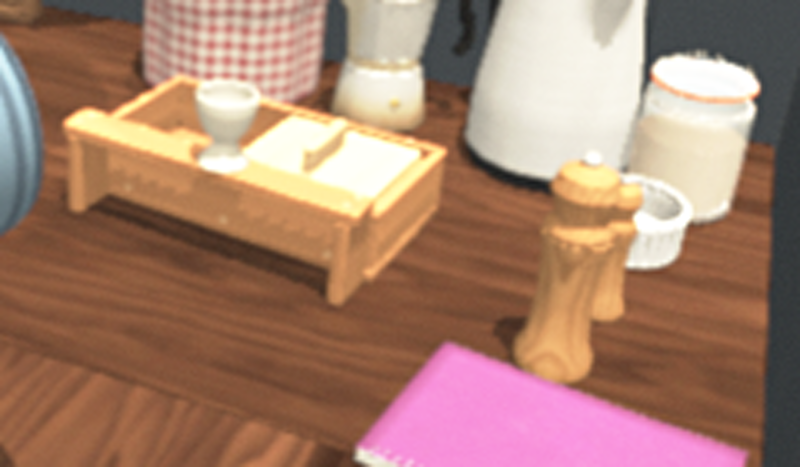

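View pics/b.png

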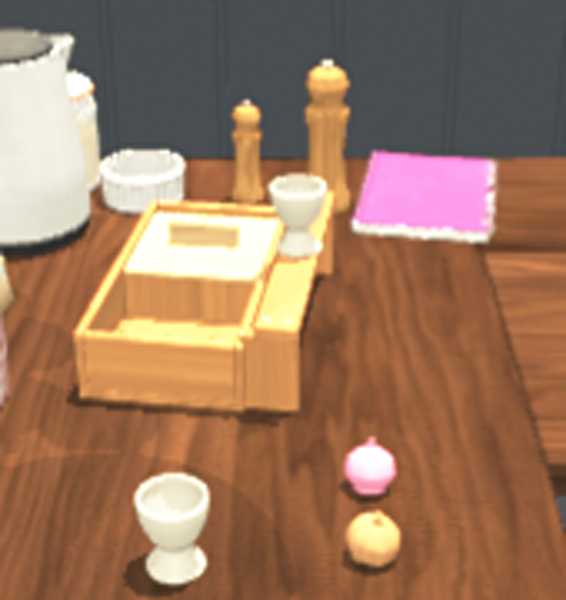

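The crops show the caddy yawed a little, its compartment open at the +y end, the cover at the -y end, and its own cup mid-ledge (crop a: 225,125). The nearer, larger mill (crop a: 565,270; side crop: 328,130) measures about 165-171 mm high, so it is the one meant.

Run:
```python
from h import *
from workcell import env
np.set_printoptions(precision=3,suppress=True)
C=[]
for n,b in(("scene",(288,170,405,238)),("side",(270,165,352,236))):
    c=cloud(env.camera_model(n),np.load(n+"0.npz")["d"]); u0,v0,u1,v1=b
    c=c[v0:v1,u0:u1].reshape(-1,3); C.append(c[np.isfinite(c[:,0])])
    c=C[-1]
    for z0,z1,nm in((83,88,"ledge"),(62.5,68,"boxtop"),(57,62,"panel")):
        s=c[(c[:,2]>z0)&(c[:,2]<z1)&(c[:,0]<640)&(c[:,1]<140)]
        if nm=="ledge": s=s[s[:,0]<470]
        r=cv2.minAreaRect(s[:,:2].astype(np.float32)); print(n,nm,len(s),r)
    s=c[(c[:,2]>78)&(c[:,2]<87)&(c[:,0]>480)&(c[:,0]<600)]
    if len(s): print("bar",len(s),np.median(s,0),s.min(0),s.max(0))
print(R.from_rotvec(env.sense()["orientation"]).as_matrix())
m=env.camera_model("wrist");Rt=R.from_rotvec(env.sense()["orientation"]).as_matrix()
print("cam in tool",Rt.T@(m["eye"]-env.sense()["tcp_pos"]),Rt.T@R.from_rotvec(m["orientation"]).as_matrix(),m["fx"])
```

```text
scene ledge 580 ((437.4895324707031, -21.643020629882812), (279.49822998046875, 38.669830322265625), 82.09888458251953)
scene boxtop 273 ((514.904541015625, -32.916412353515625), (279.6902770996094, 193.5240020751953), 81.56609344482422)
scene panel 688 ((513.0734252929688, -34.93634033203125), (274.52001953125, 189.14208984375), 81.77075958251953)
bar 65 [522.604 -92.369  84.284] [ 493.162 -100.506   78.49 ] [561.159 -82.273  86.964]
side ledge 329 ((437.5126953125, -19.500869750976562), (284.2428283691406, 39.15937805175781), 81.00140380859375)
side boxtop 484 ((515.1910400390625, -30.691192626953125), (283.1769714355469, 190.14102172851562), 82.19407653808594)
side panel 609 ((511.2520751953125, -27.281173706054688), (281.9882507324219, 189.6923370361328), 80.3118896484375)
bar 70 [530.811 -86.545  82.77 ] [495.331 -97.109  78.041] [563.756 -77.496  86.973]
[[-0.971  0.239 -0.001]
 [ 0.239  0.971 -0.002]
 [ 0.    -0.002 -1.   ]]
cam in tool [  79.426    0.992 -180.678] [[ 0.    -0.962 -0.275]
 [ 1.     0.    -0.001]
 [ 0.001 -0.275  0.962]] 350.45626203185856
```

The ledge centre is near (437,-21) at 85 mm high, caddy yaw is about -8.2°, and the bar is near (526,-89) at 85 mm. All of this agrees with the given sizes. I'll go over the onion and cup with the tool aligned to the caddy.

Request:
carry_out --deltas '[[[-3,-2.1,0,0,0,-0.0082,6],[-3,-2.1,0,0,0,-0.0082,6],[-3,-2.1,0,0,0,-0.0082,6],[-3,-2.1,0,0,0,-0.0082,6],[-3,-2.1,0,0,0,-0.0082,6],[-3,-2.1,0,0,0,-0.0082,6],[-3,-2.1,0,0,0,-0.0082,6],[-3,-2.1,0,0,0,-0.0082,6],[-3,-2.1,0,0,0,-0.0082,6],[-3,-2.1,0,0,0,-0.0082,6],[-3,-2.1,0,0,0,-0.0082,6],[-2.5,-2.1,0,0,0,-0.0082,6]]]'

```text
t: 1.1
tcp_pos: [455.6, 312.7, 205.2]
orientation: [-0.225, -3.133, 0.0]
force: [0.4, 0.7, -0.2]
gripper_width: 0.64
gripper_force: 0.0
```

```bash
cat >> h.py <<'E'
def grab(env,tag):
    m=env.camera_model("wrist"); p,d=env.snapshot("wrist"); pickle.dump((m,p,d),open(tag+".pkl","wb"))
    cv2.imwrite(f"pics/{tag}.png",p[:,:,::-1]); return m,p,d
def tools(env,tgt):
    s=env.sense(); Rt=R.from_rotvec(s["orientation"]).as_matrix()
    return Rt.T@(np.array(tgt)-s["tcp_pos"])/10
E
python3 - <<'E'
from h import *
from workcell import env
np.set_printoptions(precision=1,suppress=True)
m,p,d=grab(env,"w1"); c=cloud(m,d)
n,lab,st,ce=cv2.connectedComponentsWithStats(((c[:,:,2]>8)&(c[:,:,2]<200)).astype(np.uint8))
for i in range(1,n):
    if st[i,4]<150: continue
    q=c[lab==i]; z=np.percentile(q[:,2],99); top=q[q[:,2]>z-25]
    (xy,r)=cv2.minEnclosingCircle(top[:,:2].astype(np.float32))
    print(st[i],"ztop",z,"circ",np.array(xy),r,"rgb",np.median(p[lab==i],0))
E
```

```text
[ 413    0   79   45 2887] ztop 59.78460540638198 circ [319.  454.6] 33.37720489501953 rgb [254. 217. 118.]
[ 418   80   86   74 4997] ztop 67.1255190443525 circ [414.2 458.1] 37.545902252197266 rgb [199. 102. 105.]
[ 275   94   37   38 1118] ztop 40.32489308444597 circ [387.1 298. ] 19.0268497467041 rgb [193. 132.  75.]
[ 195  104   37   37 1093] ztop 40.36359203717531 circ [385.  215.4] 18.796836853027344 rgb [255. 221. 241.]
[    0   185   161   148 15766] ztop 87.78570540867294 circ [482.3  50.7] 82.16834259033203 rgb [255. 217. 104.]
[ 299  221   50   56 2097] ztop 63.17957079301022 circ [527.4 309.1] 25.206287384033203 rgb [205. 192. 159.]
[546 302  50  31 941] ztop 89.57321640049614 circ [620.2 551. ] 25.895143508911133 rgb [107.  69.  43.]
[217 380  37  20 475] ztop 37.427464239317196 circ [724.7 167.5] 22.490625381469727 rgb [148. 117. 103.]
```

View pics/w1.png

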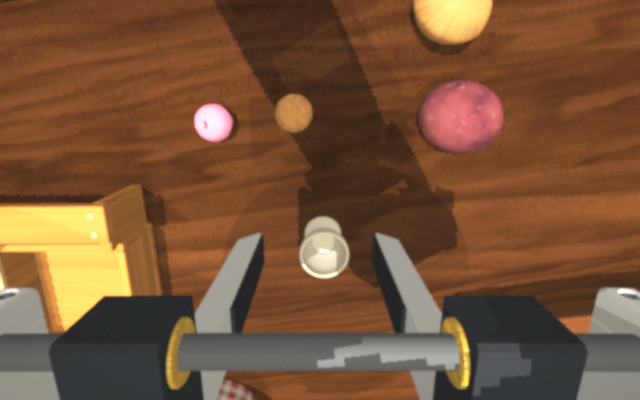

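The wrist view shows the brown onion at (294,113), pink one at (214,122), cup at (323,250) and the ledge corner at left. Measured tops of 40 and 62 mm match the text. Now I'll pick up the onion.

Request:
carry_out --deltas '[[[2.2,-0.8,1,0,0,0,6],[2.2,-0.8,2,0,0,0,6],[2.2,-0.8,3,0,0,0,6],[0,0,3,0,0,0,6],[0,0,3,0,0,0,6],[0,0,3,0,0,0,6],[0,0,2.5,0,0,0,6],[0,0,1.5,0,0,0,6],[0,0,0.8,0,0,0,6],[0,0,0,0,0,0,6]]]'

```text
t: 1.98
tcp_pos: [383.9, 299.5, 5.6]
orientation: [-0.225, -3.13, 0.003]
force: [-1.0, -0.5, 0.8]
gripper_width: 0.637
gripper_force: 0.0
```

Close and lift.

Request:
carry_out --deltas '[[[-0.2,-0.1,0,0,0,0,2.5],[0,0,0,0,0,0,2.5],[0,0,0,0,0,0,2.5],[0,0,0,0,0,0,2.5],[0,0,0,0,0,0,2.5],[0,0,-1,0,0,0,2.5],[0,0,-3,0,0,0,2.5],[0,0,-3,0,0,0,2.5],[0,0,-3,0,0,0,2.5],[0,0,-3,0,0,0,2.5],[0,0,-2,0,0,0,2.5]]]'

```text
t: 2.9
tcp_pos: [388.4, 299.4, 161.4]
orientation: [0.224, 3.13, 0.003]
force: [0.7, -0.8, 0.5]
gripper_width: 0.379
gripper_force: 30.0
```

Request:
carry_out --deltas '[[[-1.5,-1.8,0,0,0,0,2.5],[-2,-2.5,0,0,0,0,2.5],[-2,-2.5,0,0,0,0,2.5],[-2,-2.5,0,0,0,0,2.5],[-2,-2.5,0,0,0,0,2.5],[-2,-2.5,0,0,0,0,2.5],[-2,-2.5,0,0,0,0,2.5],[-2,-2.5,0,0,0,0,2.5],[-2,-2.5,0,0,0,0,2.5],[-1.9,-2.4,0,0,0,0,2.5],[0,0,0,0,0,0,2.5]]]'

```text
t: 3.82
tcp_pos: [547.0, 27.6, 158.6]
orientation: [0.232, 3.131, -0.002]
force: [1.3, 1.1, 0.3]
gripper_width: 0.378
gripper_force: 30.0
```

Run:
```python
from h import *
from workcell import env
np.set_printoptions(precision=1,suppress=True)
m,p,d=grab(env,"w2"); c=cloud(m,d).reshape(-1,3); c=c[np.isfinite(c[:,0])]
def f(nm,s):
    print(nm,len(s),cv2.minAreaRect(s[:,:2].astype(np.float32)) if len(s)>5 else "",np.median(s,0))
s=c[(abs(c[:,2]-85)<4)]; f("ledge",s[s[:,0]<462]); f("bar",s[(s[:,0]>480)&(s[:,0]<575)&(s[:,1]<-30)])
f("panel",c[(abs(c[:,2]-60)<2.5)&(c[:,0]>475)&(c[:,0]<600)]); f("floor",c[(abs(c[:,2]-10)<4)&(c[:,0]>460)&(c[:,1]<110)])
s=c[(c[:,2]>142)&(c[:,2]<152)&(c[:,0]<470)]; f("lcup",s)
f("boxtop",c[(abs(c[:,2]-65)<2)&(c[:,0]>450)&(c[:,1]<140)&(c[:,0]<630)])
```

```text
ledge 15708 ((441.11083984375, -20.639022827148438), (280.3890380859375, 40.10169982910156), 81.84210968017578) [438.8   3.8  86.5]
bar 1506 ((529.8589477539062, -88.66220092773438), (12.363883018493652, 69.07923889160156), 82.3222885131836) [528.2 -87.4  86.1]
panel 18804 ((537.5548706054688, 55.60243225097656), (462.3166809082031, 124.97904205322266), 89.9690933227539) [530.  -80.7  61.4]
floor 15542 ((639.5050048828125, -56.768890380859375), (307.08721923828125, 417.166015625), 23.729684829711914) [537.8  35.9  11.4]
lcup 2437 ((439.4783630371094, -30.634199142456055), (50.029972076416016, 49.54019546508789), 0.6719542145729065) [435.  -35.  146.8]
boxtop 7924 ((534.02490234375, -33.578216552734375), (280.662841796875, 154.8477020263672), 82.078857421875) [503.7 -59.7  66. ]
```

View pics/w2.png

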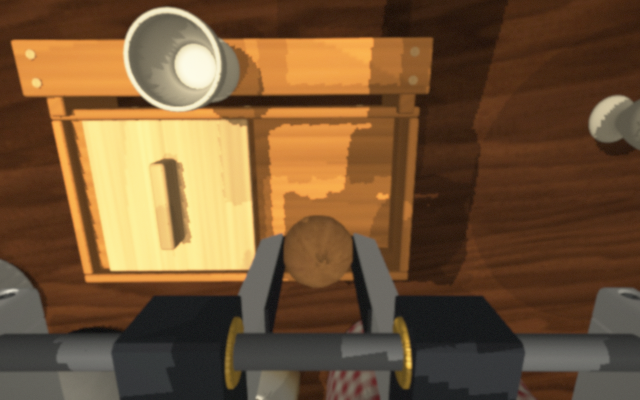

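The wrist view shows the onion held at (319,250) over the compartment, the cover and bar at (167,203), the ledge and the ledge cup at (185,60). The bar is at (530,-89), about 123 mm open. Now I'll lower the onion and release it.

Request:
carry_out --deltas '[[[0,0.4,2,0,0,0,2.5],[0,0,3,0,0,0,2.5],[0,0,3,0,0,0,2.5],[0,0,3,0,0,0,2.5],[0,0,2,0,0,0,2.5],[0,0,0.9,0,0,0,2.5],[0,0,0,0,0,0,2.5],[0,0,0,0,0,0,4.5],[0,0,0,0,0,0,5.5],[0,0,0,0,0,0,5.5]]]'

```text
t: 4.7
tcp_pos: [545.9, 36.0, 19.4]
orientation: [0.224, 3.132, -0.0]
force: [-1.1, -0.2, -0.4]
gripper_width: 0.553
gripper_force: 0.0
```

Request:
carry_out --deltas '[[[0,0,-2,0,0,0,5.5],[0,0,-4,0,0,0,5.5],[0,0,-4,0,0,0,5.5],[0,-2,0,0,0,0,5.5],[-0.1,-3.5,0,0,0,0,5.5],[-0.1,-3.5,0,0,0,0,5.5],[0,-2.5,0,0,0,0,5.5],[0,-1.1,0,0,0,0,5.5],[0,0,2.5,0,0,0,5.5],[0,0,2,0,0,0,5.5],[0,0,0.5,0,0,0,5.5],[0,0,0,0,0,0,5.5]]]'

```text
t: 5.7
tcp_pos: [528.1, -88.3, 67.0]
orientation: [-0.224, -3.13, -0.002]
force: [0.2, -0.2, 1.0]
gripper_width: 0.587
gripper_force: 0.0
```

Run:
```python
from h import *
from workcell import env
m,p,d=grab(env,"w3"); c=cloud(m,d).reshape(-1,3); c=c[np.isfinite(c[:,0])]
print(tools(env,[530,-88.7,68]))
s=c[(c[:,0]>500)&(c[:,1]>-15)&(c[:,1]<110)&(c[:,0]<600)&(c[:,2]>20)&(c[:,2]<56)];print(len(s),np.median(s,0),s.min(0),s.max(0))
```

```text
[-0.07341499  0.01333512  0.03799148]
9357 [542.93551676  95.32002658  37.48888674] [500.03790394  18.29868102  20.00817175] [599.99054252 106.04046797  55.9976709 ]
```

Run:
```python
from h import *
m,p,d=pickle.load(open("w3.pkl","rb")); c=cloud(m,d)
M=(c[:,:,0]>480)&(c[:,:,1]>-10)&(c[:,:,1]<90)&(c[:,:,0]<600)&(c[:,:,2]>20)&(c[:,:,2]<56)
n,l,st,ce=cv2.connectedComponentsWithStats(M.astype(np.uint8))
for i in range(1,n):
    if st[i,4]>80: q=c[l==i]; print(st[i],q.min(0),q.max(0),np.median(p[l==i],0))
```

```text
[ 478  190   62   57 2817] [524.05484722  18.29868102  20.03308808] [560.52875578  54.79981338  52.5536578 ] [165. 111.  60.]
```

Request:
carry_out --deltas '[[[0,0,0,0,0,0,0.8],[0,0,0,0,0,0,0.8],[0,0,0,0,0,0,0.8],[0,0,0,0,0,0,0.8],[0,0,0,0,0,0,0.8],[0,0,0,0,0,0,0.8],[0,0,0,0,0,0,0.8]]]'

```text
t: 6.33
tcp_pos: [529.5, -89.5, 68.6]
orientation: [0.225, 3.133, -0.0]
force: [0.7, -0.1, -0.6]
gripper_width: 0.125
gripper_force: 11.7
```

The onion is in the compartment and the bar is gripped. Sliding the cover shut.

Request:
carry_out --deltas '[[[0,0.8,0,0,0,0,0.8],[0,1.5,0,0,0,0,0.8],[0,1.5,0,0,0,0,0.8],[0,1.5,0,0,0,0,0.8],[0,1.5,0,0,0,0,0.8],[0,1.5,0,0,0,0,0.8],[0,1.5,0,0,0,0,0.8],[0,1.2,0,0,0,0,0.8],[0,0.6,0,0,0,0,0.8],[0,0.3,0,0,0,0,0.8],[0,0.3,0,0,0,0,0.8],[0,0,0,0,0,0,0.8]]]'

```text
t: 7.33
tcp_pos: [546.7, 31.9, 68.6]
orientation: [-0.225, -3.133, -0.002]
force: [-3.1, 2.0, 5.5]
gripper_width: 0.126
gripper_force: 30.0
```

Request:
carry_out --deltas '[[[0,0.15,0,0,0,0,0.8],[0,0.15,0,0,0,0,0.8],[0,0,0,0,0,0,0.8]]]'

```text
t: 7.58
tcp_pos: [546.7, 32.0, 68.6]
orientation: [-0.224, -3.132, 0.007]
force: [-5.0, -7.1, 7.3]
gripper_width: 0.128
gripper_force: 30.0
```

The stop is felt (-7 N along y). Open, lift and go to the cup.

Request:
carry_out --deltas '[[[0,-0.2,0,0,0,0,4],[0,0,0,0,0,0,4],[0,0,0,0,0,0,4],[0,0,-2,0,0,0,7.4],[0.4,2,-3,0,0,0,7.4],[0.7,3.5,-3,0,0,0,7.4],[0.8,3.7,0,0,0,0,7.4],[0.8,3.7,0,0,0,0,7.4],[0.8,3.7,0,0,0,0,7.4],[0.8,3.7,0,0,0,0,7.4],[0.8,3.7,0,0,0,0,7.4],[0.8,3.1,0,0,0,0,7.4]]]'

```text
t: 8.58
tcp_pos: [527.1, 307.9, 145.2]
orientation: [0.224, 3.133, 0.002]
force: [0.8, 0.6, -0.5]
gripper_width: 0.789
gripper_force: 0.0
```

Run:
```python
from h import *
from workcell import env
env.snapshot("side") 
m,p,d=grab(env,"w4"); c=cloud(m,d)
q=c[(c[:,:,2]>50)&(c[:,:,2]<68)&(abs(c[:,:,0]-527)<40)&(abs(c[:,:,1]-309)<40)]
print(len(q),cv2.minEnclosingCircle(q[:,:2].astype(np.float32)) if len(q) else 0,q[:,2].max(), env.sense()["tcp_pos"])
print(tools(env,[527.4,309.1,23]))
M=(abs(c[:,:,2]-86)<4)&(c[:,:,1]<120)&(c[:,:,0]>480); print("bar",np.median(c[M],0) if M.any() else 0)
```

```text
1123 ((527.7603759765625, 309.2825927734375), 25.286399841308594) 64.11379596517321 [526.56762209 309.31963313 145.06276496]
[-0.08453987 -0.02862275 12.20625375]
bar 0
```

Request:
carry_out --deltas '[[[-0.1,0,2,0,0,0,7.4],[0,0,3,0,0,0,7.4],[0,0,3,0,0,0,7.4],[0,0,2.6,0,0,0,7.4],[0,0,1.6,0,0,0,7.4],[0,0,0,0,0,0,4],[0,0,0,0,0,0,4],[0,0,0,0,0,0,4],[0,0,0,0,0,0,4],[0,0,0,0,0,0,4],[0,0,0,0,0,0,4],[0,0,0,0,0,0,4]]]'

```text
t: 9.68
tcp_pos: [530.0, 305.6, 25.2]
orientation: [0.225, 3.13, 0.002]
force: [0.6, 0.5, 6.3]
gripper_width: 0.512
gripper_force: 30.0
```

Request:
carry_out --deltas '[[[0,0,-1.5,0,0,0,4],[0,0,-3.5,0,0,0,4],[0,0,-3.5,0,0,0,4],[0,0,-3.5,0,0,0,4],[0,-1,-3.5,0,0,0,4],[0.3,-2.5,-2.5,0,0,0,4],[0.3,-3.5,-1,0,0,0,4],[0.3,-3.5,0,0,0,0,4],[0.3,-3.5,0,0,0,0,4],[0.3,-3.5,0,0,0,0,4],[0.3,-3.5,0,0,0,0,4],[0.3,-3.5,0,0,0,0,4]]]'

```text
t: 10.68
tcp_pos: [471.7, 64.3, 213.1]
orientation: [-0.224, -3.133, 0.0]
force: [-0.1, -1.9, -1.2]
gripper_width: 0.517
gripper_force: 30.0
```

Request:
carry_out --deltas '[[[0.3,-3.5,0,0,0,0,4],[0.3,-3.5,0,0,0,0,4],[0.3,-3.5,0,0,0,0,4],[0.3,-3.5,0,0,0,0,4],[0.5,-3,0,0,0,0,4],[0.4,-1.5,0,0,0,0,4],[0,0,0,0,0,0,4]]]'

```text
t: 11.27
tcp_pos: [424.5, -116.7, 213.1]
orientation: [-0.232, -3.133, 0.001]
force: [0.2, -0.0, 0.0]
gripper_width: 0.517
gripper_force: 30.0
```

Run:
```python
from h import *
from workcell import env
np.set_printoptions(precision=2,suppress=True)
m,p,d=grab(env,"w5"); c=cloud(m,d); q=c[(abs(c[:,:,2]-86)<4)&(c[:,:,0]<475)]
print("ledge",cv2.minAreaRect(q[:,:2].astype(np.float32)))
q=c[(abs(c[:,:,2]-86)<4)&(c[:,:,0]>490)&(c[:,:,0]<600)]
print("bar",len(q),q.min(0),q.max(0),np.median(q,0))
q=c[(c[:,:,2]>142)&(c[:,:,2]<152)&(c[:,:,0]<480)&(c[:,:,1]>-70)];print("lcup",cv2.minEnclosingCircle(q[:,:2].astype(np.float32)))
p2=env.camera_model("side"); 
print(env.sense()["tcp_pos"],tools(env,[425.3,-116.6,112]))
```

```text
ledge ((428.7530517578125, -98.13655090332031), (438.35992431640625, 39.5993766784668), 82.79974365234375)
bar 674 [ 490.05 -330.8    82.  ] [555.49  42.68  89.76] [526.69  31.85  85.62]
lcup ((438.712646484375, -31.11347007751465), 25.473644256591797)
[ 424.97 -115.27  213.12] [-0.05 -0.13 10.11]
```

Request:
carry_out --deltas '[[[0,-0.1,2,0,0,0,4],[0,0,3,0,0,0,4],[0,0,2.5,0,0,0,4],[0,0,1.5,0,0,0,4],[0,0,0.8,0,0,0,4],[0,0,0.3,0,0,0,4],[0,0,0.2,0,0,0,4],[0,0,0,0,0,0,4]]]'

```text
t: 11.98
tcp_pos: [426.1, -115.4, 111.0]
orientation: [0.224, 3.132, -0.001]
force: [-0.5, -0.5, -0.9]
gripper_width: 0.516
gripper_force: 30.0
```

Creep down until contact.

Request:
carry_out --deltas '[[[0,0,0.1,0,0,0,4],[0,0,0.1,0,0,0,4],[0,0,0,0,0,0,4]]]'

```text
t: 12.23
tcp_pos: [426.8, -115.9, 110.1]
orientation: [0.225, 3.13, -0.001]
force: [-0.6, 1.7, 4.1]
gripper_width: 0.52
gripper_force: 30.0
```

Request:
carry_out --deltas '[[[0,0,0.05,0,0,0,4],[0,0,0,0,0,0,4]]]'

```text
t: 12.4
tcp_pos: [427.1, -116.0, 110.1]
orientation: [0.225, 3.13, -0.001]
force: [-1.3, 2.4, 7.5]
gripper_width: 0.513
gripper_force: 30.0
```

Request:
carry_out --deltas '[[[0,0,0,0,0,0,5.4],[0,0,0,0,0,0,6.2],[0,0,0,0,0,0,6.8],[0,0,0,0,0,0,6.8],[0,0,-2,0,0,0,6.8],[0,0,-3.5,0,0,0,6.8],[0,0,-3.5,0,0,0,6.8],[0,-2,-3.5,0,0,0,7.4],[0.3,-3.5,0,0,0,0,7.4],[0.3,-3.5,0,0,0,0,7.4],[0.4,-2,0,0,0,0,7.4],[0,0,0,0,0,0,7.4]]]'

```text
t: 13.4
tcp_pos: [398.8, -225.7, 232.9]
orientation: [-0.232, -3.133, 0.001]
force: [0.4, 0.2, 0.9]
gripper_width: 0.786
gripper_force: 0.0
```

Run:
```python
from h import *
from workcell import env
np.set_printoptions(precision=2,suppress=True)
m,p,d=grab(env,"w6"); c=cloud(m,d)
def blob(nm,x,y,r,z0,z1):
    q=c[(abs(c[:,:,0]-x)<r)&(abs(c[:,:,1]-y)<r)&(c[:,:,2]>z0)&(c[:,:,2]<z1)]
    print(nm,len(q),q[:,2].max() if len(q) else 0,cv2.minEnclosingCircle(q[:,:2].astype(np.float32)) if len(q) else "")
blob("mill head",402,-308,45,130,185);blob("mill knob",402,-308,45,168,185);blob("mill foot",402,-308,45,5,30);blob("cup rim",426,-116,40,140,155);blob("lcup",439,-31,40,140,155)
print(env.sense()["tcp_pos"])
```

```text
mill head 2447 175.92548539286503 ((404.3074035644531, -311.83087158203125), 23.3897762298584)
mill knob 239 175.92548539286503 ((405.9504699707031, -312.2903137207031), 6.727906227111816)
mill foot 1259 29.81819425175297 ((381.98291015625, -307.47021484375), 50.413429260253906)
cup rim 1086 149.3534023731757 ((423.7470703125, -112.41964721679688), 25.599376678466797)
lcup 1326 149.6302581882789 ((438.8095397949219, -31.04188346862793), 25.94658851623535)
[ 399.22 -224.04  232.6 ]
```

View pics/w6.png

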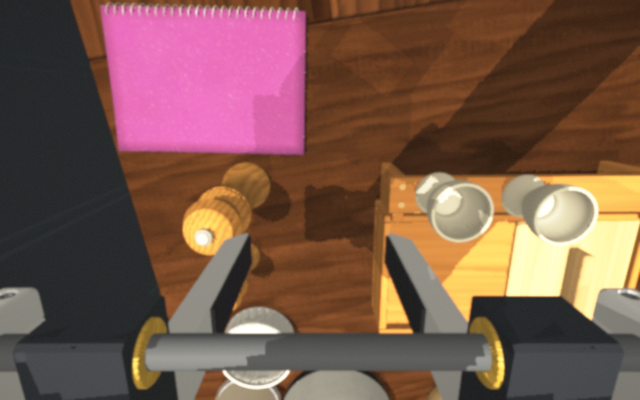

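The wrist view shows the cup (460,210) standing upright on the ledge, the ledge cup (560,212) undisturbed, the mill knob at (204,237), and a dark wall at left. I'll check the wall's distance from the mill.

Run:
```python
from h import *
np.set_printoptions(precision=0,suppress=True)
from workcell import env
m,p,d=pickle.load(open("w6.pkl","rb")); c=cloud(m,d)
for v in(50,150,250):
    for u in(5,40,80,100,120,140): print(v,u,c[v,u],p[v,u])
s=cloud(env.camera_model("scene"),np.load("scene0.npz")["d"])
for v,u in((100,600),(200,600),(300,600),(250,510),(200,520)): print(v,u,s[v,u])
```

```text
50 5 [ 245. -464.   99.] [35 40 41]
50 40 [ 241. -460.   65.] [37 40 41]
50 80 [ 233. -459.    6.] [40 40 43]
50 100 [ 236. -440.    2.] [128  74  41]
50 120 [ 241. -413.   14.] [234 111 184]
50 140 [ 244. -393.   12.] [238 118 193]
150 5 [ 323. -459.  141.] [38 41 42]
150 40 [ 328. -459.  108.] [38 42 42]
150 80 [ 335. -460.   56.] [40 44 44]
150 100 [ 339. -458.   28.] [37 41 44]
150 120 [ 343. -444.   15.] [161  81 109]
150 140 [ 346. -423.   14.] [176  85 130]
250 5 [ 394. -460.  172.] [36 42 43]
250 40 [ 406. -460.  144.] [39 41 42]
250 80 [ 425. -460.  102.] [39 40 41]
250 100 [ 437. -459.   79.] [40 41 43]
250 120 [ 451. -460.   47.] [41 43 45]
250 140 [ 467. -459.   12.] [40 43 45]
100 600 [  93. -459.  462.]
200 600 [ -23. -461.  394.]
300 600 [-113. -459.  349.]
250 510 [ 369. -459.   95.]
200 520 [ 443. -459.  181.]
```

Request:
carry_out --deltas '[[[-0.4,-2,0,0,0,0,7.4],[-0.5,-2.6,0,0,0,0,7.4],[-0.5,-2.5,0,0,0,0,7.4],[-0.4,-1.5,0,0,0,0,7.4],[0,0,0,0,0,0,7.4]]]'

```text
t: 13.87
tcp_pos: [405.7, -311.5, 232.4]
orientation: [-0.227, -3.133, -0.001]
force: [0.3, 0.2, 0.6]
gripper_width: 0.786
gripper_force: 0.0
```

Run:
```python
from h import *
from workcell import env
np.set_printoptions(precision=2,suppress=True)
m,p,d=grab(env,"w7"); c=cloud(m,d)
for nm,z0 in (("head",130),("knob",168)):
    q=c[(abs(c[:,:,0]-404)<35)&(abs(c[:,:,1]+312)<30)&(c[:,:,2]>z0)&(c[:,:,2]<185)]
    print(nm,len(q),cv2.minEnclosingCircle(q[:,:2].astype(np.float32)))
T=[env.sense()["tcp_pos"]]; print(T[0],tools(env,[404.5,-311.5,127]))
```

```text
head 2642 ((405.7077331542969, -312.6572570800781), 23.500244140625)
knob 241 ((405.5231018066406, -312.4179382324219), 6.659604072570801)
[ 405.57 -310.14  232.25] [ 0.08 -0.16 10.52]
```

Request:
carry_out --deltas '[[[0,-0.1,2,0,0,0,7.4],[0,0,3,0,0,0,7.4],[0,0,3,0,0,0,7.4],[0,0,1.8,0,0,0,7.4],[0,0,0.7,0,0,0,7.4],[0,0,0,0,0,0,5.5],[0,0,0,0,0,0,4],[0,0,0,0,0,0,4],[0,0,0,0,0,0,4],[0,0,0,0,0,0,4],[0,0,0,0,0,0,4]]]'

```text
t: 14.83
tcp_pos: [405.8, -312.4, 129.1]
orientation: [0.225, 3.132, -0.003]
force: [-0.1, -1.4, 3.2]
gripper_width: 0.446
gripper_force: 29.1
```

Request:
carry_out --deltas '[[[0,0,-0.5,0,0,0,4],[0,0,-1.5,0,0,0,4],[0,0,-2,0,0,0,4],[0,0,-2.5,0,0,0,4],[0,0,-2.5,0,0,0,4],[0,0,-2.5,0,0,0,4],[0,0,-2.5,0,0,0,4],[0,0,-2,0,0,0,4],[0,0,-1,0,0,0,4],[0,0,-0.5,0,0,0,4],[0,0,0,0,0,0,4]]]'

```text
t: 15.75
tcp_pos: [405.2, -311.7, 303.1]
orientation: [0.225, 3.133, -0.001]
force: [0.5, -0.5, -2.5]
gripper_width: 0.445
gripper_force: 29.1
```

Run:
```python
from h import *
from workcell import env
np.set_printoptions(precision=2,suppress=True)
s=env.sense();print(s["tcp_pos"],s["gripper_width"],s["force"])
for n in("scene","side"):
    p,d=env.snapshot(n); m=env.camera_model(n); c=cloud(m,d)
    q=c[(abs(c[:,:,0]-405)<60)&(abs(c[:,:,1]+312)<60)&(c[:,:,2]>160)&(c[:,:,2]<285)]
    for z in (180,190,200,210,240,250,260):
        w=q[abs(q[:,2]-z)<5]; print(n,z,len(w),w.min(0)[:2] if len(w) else "",w.max(0)[:2] if len(w) else "")
    print("zmin",q[:,2].min())
    cv2.imwrite(f"pics/{n}1.png",p[:,:,::-1])
```

```text
[ 405.18 -311.71  303.12] 0.4446311221307434 [ 0.48 -0.51 -2.55]
scene 180 92 [ 373.36 -338.96] [ 398.38 -287.55]
scene 190 131 [ 372.61 -339.54] [ 404.34 -285.73]
scene 200 101 [ 378.41 -335.27] [ 406.48 -288.82]
scene 210 89 [ 380.62 -333.12] [ 402.1  -291.47]
scene 240 80 [ 382.61 -331.  ] [ 400.14 -292.88]
scene 250 83 [ 380.89 -331.59] [ 403.15 -291.69]
scene 260 87 [ 381.98 -331.89] [ 400.93 -291.33]
zmin 174.64488240836374
side 180 41 [ 375.47 -314.39] [ 429.82 -280.67]
side 190 47 [ 375.76 -317.62] [ 429.88 -282.69]
side 200 38 [ 379.76 -305.85] [ 422.82 -284.96]
side 210 29 [ 383.67 -304.24] [ 422.96 -285.86]
side 240 31 [ 384.36 -310.04] [ 423.   -288.34]
side 250 31 [ 384.49 -306.27] [ 423.11 -287.37]
side 260 33 [ 384.78 -306.32] [ 423.22 -285.88]
zmin 176.0271298443007
```

The mill hangs upright with its underside at about 174.5 mm, 128 mm below the TCP. Carry it over the ledge's +y end.

Request:
carry_out --deltas '[[[0,1.8,0,0,0,0,4],[0.08,3,0,0,0,0,4],[0.08,3.7,0,0,0,0,4],[0.08,3.7,0,0,0,0,4],[0.08,3.7,0,0,0,0,4],[0.08,3.7,0,0,0,0,4],[0.08,3.7,0,0,0,0,4],[0.08,3.7,0,0,0,0,4],[0.08,3.7,0,0,0,0,4],[0.08,3.7,0,0,0,0,4],[0.07,2.7,0,0,0,0,4],[0,1.7,0,0,0,0,4]]]'

```text
t: 16.85
tcp_pos: [451.8, 76.3, 300.9]
orientation: [-0.22, -3.131, -0.001]
force: [0.6, -0.3, -3.3]
gripper_width: 0.441
gripper_force: 29.1
```

Request:
carry_out --deltas '[[[0,0,0,0,0,0,4],[0,0,0,0,0,0,4]]]'

```text
t: 17.02
tcp_pos: [452.0, 73.9, 301.2]
orientation: [-0.222, -3.131, 0.001]
force: [-0.1, -0.2, -1.1]
gripper_width: 0.442
gripper_force: 29.1
```

Run:
```python
from h import *
from workcell import env
np.set_printoptions(precision=2,suppress=True)
s=env.sense();print(s["tcp_pos"],s["gripper_width"],s["force"],tools(env,[453,74,214]))
for n in("scene","side"):
    p,d=env.snapshot(n); m=env.camera_model(n); c=cloud(m,d)
    q=c[(abs(c[:,:,0]-452)<60)&(abs(c[:,:,1]-74)<60)&(c[:,:,2]>150)&(c[:,:,2]<285)]
    for z in (180,190,250):
        w=q[abs(q[:,2]-z)<5]; print(n,z,len(w),w.min(0)[:2] if len(w) else "",w.max(0)[:2] if len(w) else "")
    print("zmin",q[:,2].min())
    if n=="side":
        q=c[(abs(c[:,:,2]-85)<4)&(c[:,:,1]>40)&(c[:,:,1]<140)]
        for y in(60,90,110): w=q[(abs(q[:,1]-y)<8)&(q[:,0]<475)];print("ledge",y,len(w),w[:,0].min(),w[:,0].max())
        w=q[(q[:,0]<475)]; print("end y",w[:,1].max()); 
        q=c[(c[:,:,2]>78)&(c[:,:,2]<90)&(c[:,:,0]>490)&(c[:,:,0]<600)];print("bar",np.median(q,0),q.max(0),q.min(0))
```

```text
[452.03  73.94 301.15] 0.4423431143739697 [-0.07 -0.2  -1.13] [-0.12  0.03  8.71]
scene 180 67 [420.73  44.95] [462.04  90.42]
scene 190 82 [421.71  44.91] [456.74  93.26]
scene 250 54 [429.04  52.72] [459.13  88.62]
zmin 172.5316829057649
side 180 67 [422.9   75.37] [476.76 101.49]
side 190 90 [422.92  71.03] [476.74 100.2 ]
side 250 59 [431.4   76.19] [470.43  94.7 ]
zmin 173.12652956241647
ledge 60 101 -43.18998141960691 467.05785991059105
ledge 90 40 435.99014297807616 471.9449785825683
ledge 110 49 438.8908038878382 474.2242117569242
end y 122.09291362364718
bar [540.48  23.78  84.17] [597.32  45.28  89.76] [ 493.21 -471.97   78.01]
```

Request:
carry_out --deltas '[[[-0.15,0,1,0,0,0,4],[0,0,2,0,0,0,4],[0,0,2,0,0,0,4],[0,0,1.5,0,0,0,4],[0,0,1,0,0,0,4],[0,0,0.5,0,0,0,4],[0,0,0.3,0,0,0,4],[0,0,0,0,0,0,4],[0,0,0,0,0,0,4]]]'

```text
t: 17.87
tcp_pos: [454.8, 73.1, 220.5]
orientation: [0.225, 3.132, -0.0]
force: [0.4, 0.1, -2.3]
gripper_width: 0.444
gripper_force: 29.1
```

Request:
carry_out --deltas '[[[0,0,0.1,0,0,0,4],[0,0,0.1,0,0,0,4],[0,0,0,0,0,0,4]]]'

```text
t: 18.12
tcp_pos: [454.5, 73.3, 218.1]
orientation: [0.225, 3.133, -0.0]
force: [0.0, 0.4, -3.0]
gripper_width: 0.44
gripper_force: 29.1
```

Request:
carry_out --deltas '[[[0,0,0.1,0,0,0,4],[0,0,0.1,0,0,0,4],[0,0,0,0,0,0,4]]]'

```text
t: 18.37
tcp_pos: [454.1, 73.4, 215.6]
orientation: [-0.225, -3.133, -0.0]
force: [0.3, 0.3, -1.3]
gripper_width: 0.444
gripper_force: 29.1
```

Request:
carry_out --deltas '[[[0,0,0.1,0,0,0,4],[0,0,0,0,0,0,4]]]'

```text
t: 18.53
tcp_pos: [454.2, 73.3, 214.6]
orientation: [-0.225, -3.133, 0.0]
force: [-0.2, -0.1, -2.6]
gripper_width: 0.445
gripper_force: 29.1
```

Request:
carry_out --deltas '[[[0,0,0.1,0,0,0,4],[0,0,0,0,0,0,4]]]'

```text
t: 18.7
tcp_pos: [454.6, 73.3, 214.2]
orientation: [0.225, 3.133, -0.0]
force: [-0.2, -0.8, 0.1]
gripper_width: 0.445
gripper_force: 29.1
```

Request:
carry_out --deltas '[[[0,0,0.05,0,0,0,4],[0,0,0,0,0,0,4]]]'

```text
t: 18.87
tcp_pos: [454.9, 73.2, 214.2]
orientation: [0.225, 3.132, -0.0]
force: [-0.7, 0.4, 3.4]
gripper_width: 0.443
gripper_force: 29.0
```

Contact is made. Release and rise clear.

Request:
carry_out --deltas '[[[0,0,0,0,0,0,4.8],[0,0,0,0,0,0,5.5],[0,0,0,0,0,0,6.5],[0,0,0,0,0,0,7],[0,0,0,0,0,0,7],[0,0,-1.5,0,0,0,7],[0,0,-3,0,0,0,7],[0,0,-3,0,0,0,7],[0,0,-3,0,0,0,7],[2,0,-1,0,0,0,7],[3,0,0,0,0,0,7],[0,0,0,0,0,0,7]]]'

```text
t: 19.87
tcp_pos: [402.8, 81.1, 329.6]
orientation: [0.223, 3.131, 0.0]
force: [1.0, -0.4, 1.1]
gripper_width: 0.745
gripper_force: 0.0
```

Run:
```python
from h import *
from workcell import env
np.set_printoptions(precision=1,suppress=True)
e_y=np.array([.1415,.99]);e_x=np.array([.99,-.1415]);L=np.array([439,-20.6])
m,p,d=grab(env,"w8"); c=cloud(m,d)
def blob(nm,x,y,r,z0,z1):
    q=c[(abs(c[:,:,0]-x)<r)&(abs(c[:,:,1]-y)<r)&(c[:,:,2]>z0)&(c[:,:,2]<z1)]
    if len(q)<5: return print(nm,len(q))
    xy,rr=cv2.minEnclosingCircle(q[:,:2].astype(np.float32)); w=np.array(xy)-L
    print(nm,len(q),"top",q[:,2].max(),xy,rr,"ledge xy",w@e_x,w@e_y)
blob("head",453,73,40,200,270);blob("knob",453,73,40,252,270);blob("cup",425,-114,40,140,155);blob("lcup",439,-31,40,140,155)
q=c[(abs(c[:,:,2]-86)<3)&(c[:,:,0]>495)&(c[:,:,0]<600)&(abs(c[:,:,1])<100)]
print("bar",len(q),cv2.minAreaRect(q[:,:2].astype(np.float32)) if len(q) else 0)
if len(q): w=np.median(q,0)[:2]-(L+100*e_x); print("bar in caddy",w@e_x,w@e_y)
p,d=env.snapshot("side"); cs=cloud(env.camera_model("side"),d)
q=cs[(abs(cs[:,:,0]-453)<40)&(abs(cs[:,:,1]-74)<40)&(cs[:,:,2]>88)&(cs[:,:,2]<270)]
for z in(95,150,225,240): w=q[abs(q[:,2]-z)<5]; print("side",z,len(w),(w.min(0)+w.max(0))[0]/2, w[:,1].max())
a=cv2.resize(p[110:290,250:420],(566,600),interpolation=2); cv2.imwrite("pics/side9.png",a[:,:,::-1])
print(env.sense()["force"])
```

```text
head 2808 top 260.6083696623555 (452.8580627441406, 73.04280090332031) 23.923309326171875 ledge xy 0.46902578887939583 94.66728877258299
knob 215 top 260.6083696623555 (453.03546142578125, 73.589599609375) 8.004669189453125 ledge xy 0.5672784667968767 95.23372140502929
cup 618 top 149.26248476514382 (423.6404113769531, -111.93805694580078) 25.38818359375 ledge xy -2.281657678985596 -92.5980581665039
lcup 501 top 149.4076835039208 (439.1290283203125, -30.870996475219727) 25.140830993652344 ledge xy 1.581084038352966 -10.15002900314331
bar 215 ((557.7061157226562, 30.822246551513672), (11.66052532196045, 44.469078063964844), 82.71444702148438)
bar in caddy 13.873236967465454 67.50187576348314
side 95 66 451.3076060356574 100.18068103558278
side 150 44 452.5730176148053 92.75587609978663
side 225 47 452.3184870923131 95.2545275484888
side 240 76 452.3044106124607 96.52459810524215
[-0.1 -0.2  0.4]
```

View pics/side9.png

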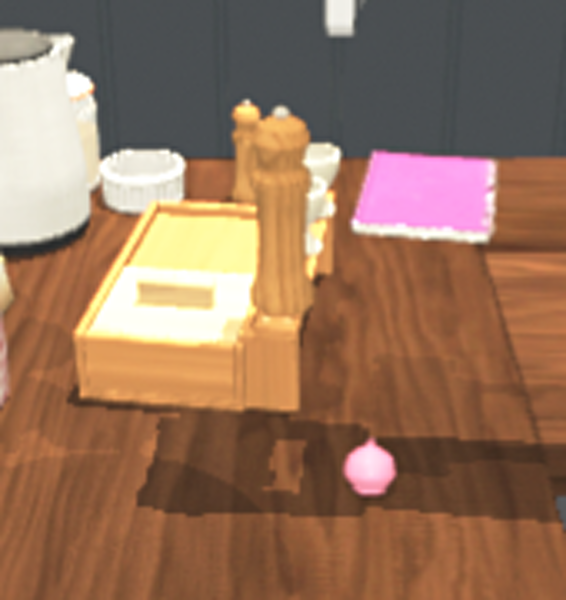

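The view shows the cover shut over the compartment (bar at (175,293), 67.5 mm from the caddy's origin against 68), the mill upright on the ledge (280,215), and both cups standing behind it. The gripper is clear of everything.

```bash
python3 -c "
from workcell import env
print(env.hand_in())"
```

```text
the job is handed in; nothing more can be done
None
```

The job is handed in at about 20 s of the 72 s: the onion is in the compartment under the shut cover, the mill stands at the ledge's +y end and the cup at its -y end, and the ledge cup has not moved measurably; the hand-in call returned no verdict.

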